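Seat the cutter head in the desk pencil sharpener

TASK

Pull down the front cover of the white pencil sharpener until it lies fully open, then fit the cutter head with the square grip into the drive socket inside: turn it until its splines mesh, slide it fully home and keep it pressed down against the spring. Finish while still holding it with the gripper and pressing it home (someone else will lock it), with the cover left open, and leave the round-gripped cutter and everything else on the desk where they are.

Things in the scene. Friction and masses are not known exactly. Their poses are not given: they have to be found in the camera images.
- cover (a joint): Bottom-hinged L-shaped white cover: 0 rad = shut, grows as it is pulled to the front (sharpener's -x) and down, 1.57 = open. Panel 190 wide, 119 mm high; hood 90 mm deep roofs the bay when shut. 0.3 kg, damped; stays shut by itself; past 0.5 rad it falls open slowly (2 s) and stays. Open, the panel lies 30 mm above the desk and the hood stands 120 mm high, 120 mm in front of the hinge.
- cover_hinge (a point): Point on the cover's hinge line, middle of its width, 30 mm above the desk and 86 mm in front of the sharpener's centre. Axes turn with the cover; y is the hinge line and stays level. Cover shut: x points to the sharpener's back, z up.
- cover_bar (a point): Middle of the cover's round steel pull bar: 10 mm diameter, 90 mm long along y, parallel to the hinge line and 154 mm from it. It stands on two 8 mm posts at its ends (82 mm free between), its axis 35 mm above the hood; cover shut: 184 mm above the desk, straight above the hinge. Being round it can turn between fingers that pinch it from above.
- sharpener: Fixed white and grey desk pencil sharpener, 170 mm deep (x), 190 wide (y), 140 high; origin at the centre of its underside, front to its -x. Under the cover is a bay open to front and top: floor 50 mm above the desk, side walls 85 mm either side of the middle, 120 mm high, back housing from 20 mm behind the centre. The socket stands on the bay floor 30 mm in front of the centre.
- socket (a point): Centre of the mouth of the drive socket, 75 mm above the desk: a square aluminium block 44 x 44 x 25 mm high with an upright cross-shaped hole (two slots 9.5 mm wide, 31 mm long, along this point's x and y; z up). The block turns about z but is stiff (0.15 N m); its angle differs each time. In the hole is a spring plunger 8 mm across, top 14 mm below the mouth.
- plunger (a joint): Spring plunger in the socket: 0 m = up, grows as the stem presses it down; 0.008 m when the cutter is fully home. It pushes back with 2.5 N at first contact and 8.5 N when the cutter is home, more than the cutter's weight, so the cutter rises again unless pressed.
- cutter_mid (a point): Centre (40 mm up) of the loose cutter, standing upright; z up, x and y along its splines and square to the grip's flats. 80 mm high, 0.08-0.17 kg. Upwards: stem 22 mm, cross-shaped, 28 mm across, ribs 7 mm (lowest 4 mm: 25 and 4); toothed flange 44 dia x 14 mm; black grip 26 x 26 x 44 mm, its middle 18 mm above this point. Fits every quarter turn; home: this point 18 mm above socket.
- round_mid (a point): Centre (40 mm up) of another loose cutter head, same flange and height but a round black grip 28 mm in diameter and a plain round stem: not for this job, leave it.
- jar_mid (a point): Pale jar with a black lid, 64 mm diameter, 85 mm high; point at its middle. Leave it where it is.
- cup_mid (a point): White pencil cup, 76 mm diameter, 95 mm high, pencils to 165 mm; point 48 mm up. Leave it where it is.
- eraser_mid (a point): White eraser 55 x 24 x 13 mm; point at its centre. Leave it where it is.
- stapler_mid (a point): Grey and black stapler 150 x 36 x 51 mm; point 25 mm up. Leave it where it is.
- notes_mid (a point): Block of note paper 76 x 76 x 30 mm; point at its centre. Leave it where it is.
- tape_mid (a point): Roll of clear tape lying flat, 76 mm diameter, 19 mm high; point at its centre. Leave it where it is.
There are look-alikes about, which are no part of the job. Leave any green look-alike of the part that bears cutter_mid alone.

How it is judged:
On the way, in this order (a step that is already met when the one before it is completed fails the run):
1. the cover is pulled fully down (value of joint cover above 1.4 rad), for 0.2 s.
2. the square-gripped cutter's splines are meshed: its stem is at least 8 mm into the socket, upright and on the axis (z of cutter_mid in the frame of socket below 0.032 m and horizontal distance between cutter_mid and socket below 0.003 m and (angle between the x axis of cutter_mid and the x axis of socket, either way round below 0.15 rad or angle between the x axis of cutter_mid and the y axis of socket, either way round below 0.15 rad) and angle between cutter_mid's own z axis and vertical below 0.09 rad), for 0.1 s.
At the end, for the whole second after the job is handed in: The cover is open (beyond 1.4 rad); the square-gripped cutter is within 1.5 mm of fully home in the socket, within 3 mm of its axis, upright within 5 degrees, splines aligned; the spring plunger is down at least 6.3 mm; the fingers still hold and press the cutter (over 3 N) and it is at rest (z of cutter_mid in the frame of socket below 0.0195 m and horizontal distance between cutter_mid and socket below 0.003 m and (angle between the x axis of cutter_mid and the x axis of socket, either way round below 0.15 rad or angle between the x axis of cutter_mid and the y axis of socket, either way round below 0.15 rad) and angle between cutter_mid's own z axis and vertical below 0.09 rad and value of joint plunger above 0.0063 m and value of joint cover above 1.4 rad and contact force between the fingers and cutter above 3 N and linear speed of cutter below 0.02 m/s); the arm keeps its last pose, push and grip.
It fails at once if another thing on the desk is moved more than 30 mm (distance of any of round_mid, jar_mid, cup_mid, eraser_mid, stapler_mid, notes_mid, tape_mid from where it was at the start of the episode above 0.03 m).
It also fails if it takes over 64 s, if anything falls off the work surface, if the arm or the gripper's body presses on something with over 40 N, if the wrist force passes 120 N, or if a joint passes its speed limit or range.

ROBOT

A 6-joint arm with a two-finger parallel gripper is mounted at the origin on the work surface. World frame = base frame: x ahead of the robot, y to its left, z up, the work surface at z = 0. Lengths are in m, angles in rad, forces in N, time in s.
With the tool pointing down it reaches from about 0.35 to 0.775 m from the base axis. Payload 7.3 kg.
Tool frame: the origin (TCP) lies at the very end of the fingers, on their centre line; the grasp point (between the pads) lies 19 mm behind it; z points along the fingers, y is the direction in which the jaws open and shut (so a half turn about z gives the same grasp; the last joint's range is limited). The gripper opens to 92 mm and grips with 3 to 60 N. Pads are 19 mm wide; open, the fingers measure 130 mm over their backs; the gripper's body (75 mm by 190 mm) begins 47 mm behind the grasp point.
Start: joints at [-1.279, 0.342, 1.524, -0, 1.275, -0.146], TCP at [0.223, -0.475, 0.227] pointing down, gripper open.
Joint ranges: [-2.53, 2.53], [-0.77, 2.02], [0.04, 2.7], [-1, 4.14], [0.28, 2.66], [-3.11, 3.11]. Speed limits (rad/s): [2.57, 2.57, 3.14, 3.14, 3.14, 3.14].

INTERFACE

Orientations are given as [roll, pitch, yaw] about the fixed x, y, z axes, in that order (R = Rz(yaw) Ry(pitch) Rx(roll)).
In Python, from cell import monitor, eyes, order gives the robot as it stands. The module is installed in compiled form; this text tells all that it offers.
- The arm moves only by the tool carry_out, never from a script. Its argument "targets" is a list of rows, each a list of 2 entries, a list of its own where there are three numbers: the shift along the tool's x, y, z in m, then the turn about the tool's z in rad. In form: [[[dx, dy, dz], twist], ...]. A call has 1 to 10 rows; each row shifts and turns the pose as measured when the row begins, along the tool's axes as they then stand; what a row does not reach is not made up. A row lasts 1/8 s, in which the tool goes at most 62.5 mm and 10.7 degrees, less where a joint would pass 70% of its speed; a pose out of reach is approached as far as the arm can. A call is refused whole if a number of a shift passes 0.0625 or a number of a turn 0.188, either way. A call with a gripper value outside its range is refused whole. "fingers" is the closure, from 0 (fully open) to 1 (shut), set as the call begins (left out, the last holds). The fingers move at their own pace and stop on an object; "grip_force" is the grip in N (left out, the last holds). Time passes only in rows, so rows that do not move let the fingers close. It gives the time, the measured TCP pose, the force and the opening at its end, in the units of the state.
- monitor.observe(): the state, without advancing time (a new reading comes with each control period).
- eyes.read_camera(name): name is "scene" or "top" or "wrist"; returns the picture (480x640x3 uint8, red, green, blue); there is no depth.
- eyes.camera_info(name): a dict with "K" (3x3 intrinsics, pixels), "rvec" (rotation vector, rad) and "tvec" (3), from world to camera coordinates, as OpenCV has them. Camera axes: x right, y down, z forward; pixel columns grow to the right and rows downward; lengths in m; the calibration is good to about 2 mm. The wrist camera is an equidistant fisheye: a pixel r from the principal point sees the ray r / f radians off the axis. A picture is of the moment at which its call begins: read the wrist's pose just before it. camera_info takes no time and is no camera call; for the wrist camera it gives the pose at the moment of the call.
- order.hand_in(): hands the job in, once; it reports no verdict.
The state is a dict: "time": time; "qpos": joint angles; "qvel": joint speeds; "joint_efforts": joint torques, N m; "tool_pos": TCP position; "tool_rot": TCP orientation; "contact_force": force on the tool from outside, world axes, zero at the start; "torque": the same for the moment, N m; "opening": finger opening in m.
Only numpy, scipy, OpenCV 4.12 (cv2) and the standard library are available. Lean on these libraries where they do the work, as an engineer would, in place of code of your own. Each camera call takes 0.05 s, during which the arm holds its last target.

## Working session

There is one attempt and no reset: what is moved stays moved. The work goes in short steps, Python scripts to look and compute and a tool call to move; the robot and the scene stay as the last step left them, time stands still between calls to the robot, and variables do not carry over. Pictures are saved under pics/ and viewed, and the job is handed in when it is done.

Besides the shell and the picture viewer there is one more tool, called after "Emit:" by a JSON object that holds its "op" and its "data". carry_out: Moves the arm, as the interface text tells. Its arguments: {"type":"object","properties":{"targets":{"type":"array","items":{"type":"array"}},"fingers":{"type":"number"},"grip_force":{"type":"number"}},"required":["targets"]}

```bash
mkdir -p pics; python3 - <<'E'
from cell import monitor, eyes, order
import cv2
print(monitor.observe())
for n in ["scene","top","wrist"]:
    print(n,eyes.camera_info(n))
    cv2.imwrite(f"pics/{n}0.png",eyes.read_camera(n)[:,:,::-1])
E
```

```text
{'time': 0.0, 'qpos': array([-1.27898654e+00,  3.42690583e-01,  1.52506290e+00, -2.01914420e-05,
        1.27539860e+00, -1.45998043e-01]), 'qvel': array([ 0.00011422, -0.00039663, -0.00032913, -0.00140824, -0.00057839,
        0.00033104]), 'joint_efforts': array([-9.74494251e-04, -4.31253290e+01, -2.44216543e+01,  7.16197933e-02,
        5.59253432e-02, -1.10830288e-04]), 'tool_pos': array([ 0.22246683, -0.47506016,  0.22604564]), 'tool_rot': array([-3.14004701e+00, -2.07763039e-04,  4.37813559e-01]), 'contact_force': array([-1.0748597 ,  0.26453048, -0.36871488]), 'torque': array([ 0.01583708,  0.03602449, -0.04918567]), 'opening': 0.09211088005201991}
scene {'K': array([[456.85517595,   0.        , 322.89327297],
       [  0.        , 456.85517595, 240.84826115],
       [  0.        ,   0.        ,   1.        ]]), 'rvec': array([ 2.16015186,  1.49198611, -0.45515976]), 'tvec': array([-0.20825206, -0.33497569,  1.55301387])}
top {'K': array([[456.67272913,   0.        , 319.24935114],
       [  0.        , 456.67272913, 239.64370604],
       [  0.        ,   0.        ,   1.        ]]), 'rvec': array([ 2.10078143, -2.12741107,  0.14971363]), 'tvec': array([0.03990105, 0.55055469, 1.13990084])}
wrist {'K': array([[371.64829954,   0.        , 311.44486558],
       [  0.        , 371.64829954, 235.1303497 ],
       [  0.        ,   0.        ,   1.        ]]), 'rvec': array([-2.44157822,  1.55197179,  0.22192287]), 'tvec': array([-0.52577268, -0.03514466,  0.38944948])}
```

View pics/scene0.png

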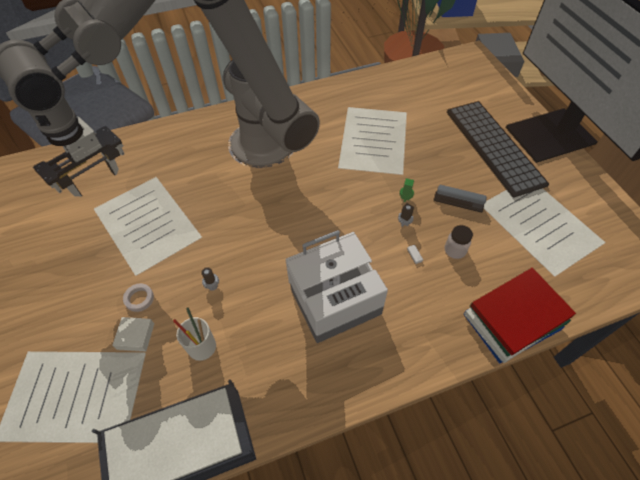

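View pics/top0.png

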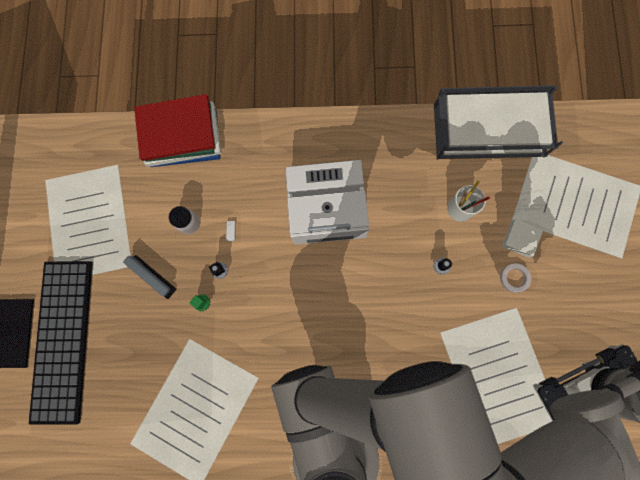

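View pics/wrist0.png

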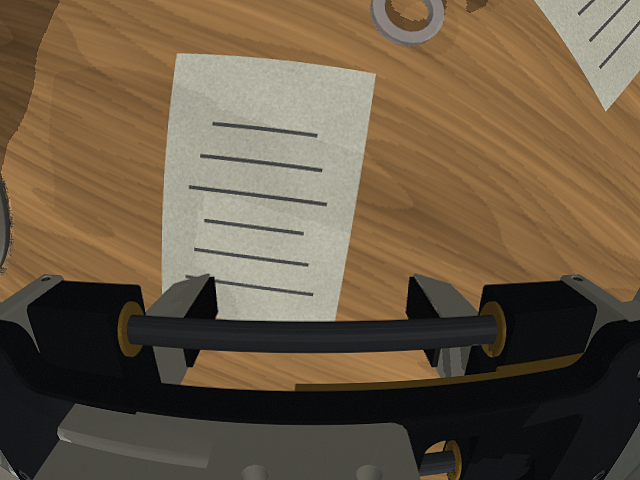

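Two black-gripped cutter candidates show in the top view, at (443,266) and (219,270), plus a green look-alike at (200,302). Next I'll enlarge them and the bar.

```bash
python3 - <<'E'
import cv2,numpy as np
s=cv2.imread("pics/scene0.png");t=cv2.imread("pics/top0.png")
c=lambda im,x,y,w,h,f:cv2.resize(im[y:y+h,x:x+w],(w*f,h*f),interpolation=cv2.INTER_CUBIC)
a=np.hstack([c(s,380,170,50,62,8)[:,:400],c(s,185,250,50,62,8)[:,:400]])
cv2.imwrite("pics/cropA.png",a[:496])
a=np.hstack([c(t,190,250,50,60,8),c(t,418,240,50,60,8)]);cv2.imwrite("pics/cropB.png",a)
cv2.imwrite("pics/cropC.png",np.vstack([c(t,275,150,110,100,5)]))
cv2.imwrite("pics/cropD.png",np.vstack([c(s,275,220,120,120,5)]))
E
```

```text
(no output)
```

View pics/cropA.png

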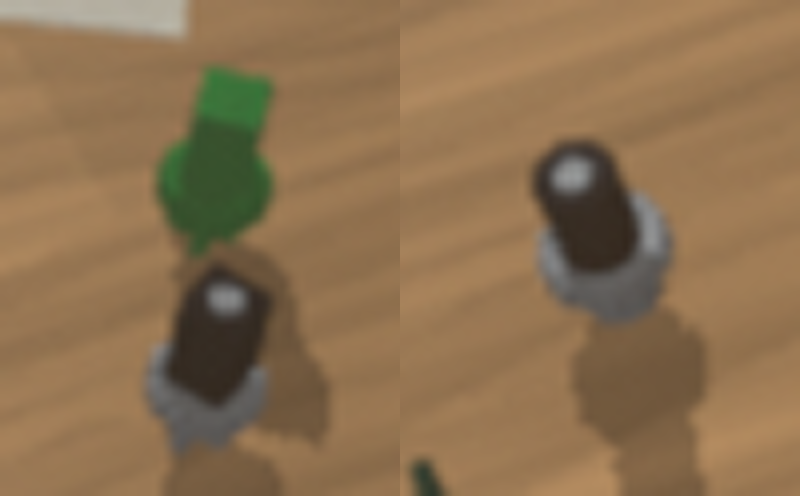

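View pics/cropB.png

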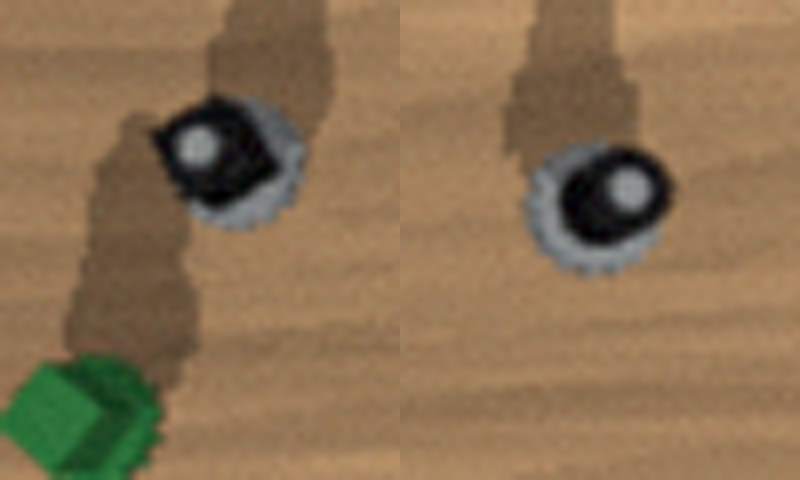

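View pics/cropC.png

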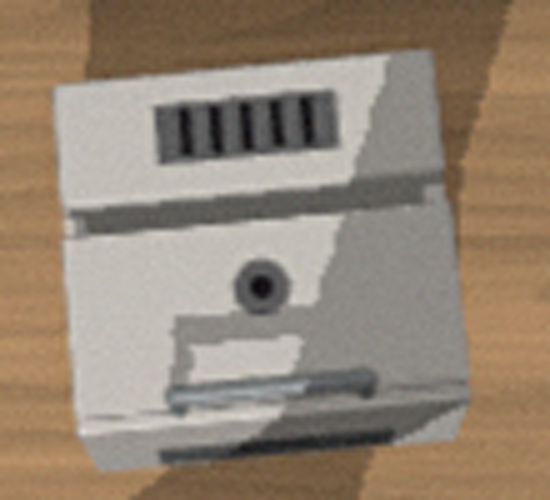

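View pics/cropD.png

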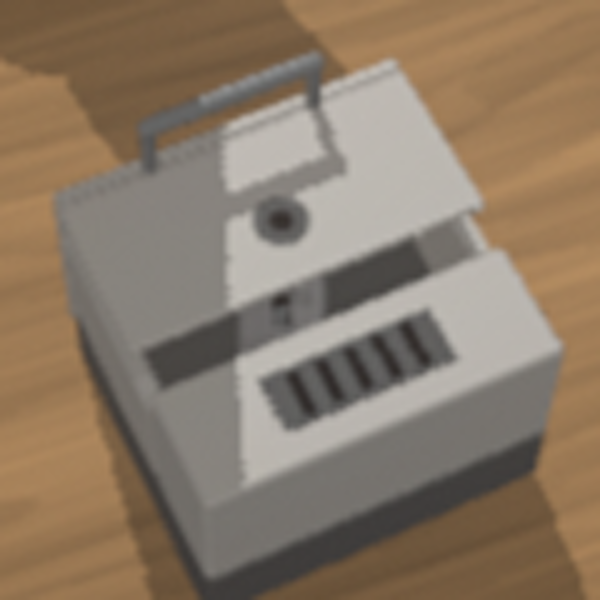

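The square grip is clearly the one at top (219,270) (four corners, black). The one at (443,266) is round, and the green one is a look-alike. Now the measurements.

```bash
cat > h.py <<'E'
import numpy as np,cv2
from cell import monitor, eyes, order
def ray(n,px,info=None):
    i=info or eyes.camera_info(n);K=i["K"];R,_=cv2.Rodrigues(np.array(i["rvec"]));t=np.array(i["tvec"]).ravel()
    u=np.array([(px[0]-K[0,2])/K[0,0],(px[1]-K[1,2])/K[1,1]])
    if n=="wrist":
        r=np.linalg.norm(u); d=np.array([*(u/max(r,1e-9)*np.sin(r)),np.cos(r)])
    else: d=np.array([*u,1.]);d/=np.linalg.norm(d)
    return -R.T@t,R.T@d
def onz(n,px,z,info=None):
    o,d=ray(n,px,info);return o+d*(z-o[2])/d[2]
def proj(n,P,info=None):
    i=info or eyes.camera_info(n);P=np.atleast_2d(P).astype(float);K=i["K"]
    R,_=cv2.Rodrigues(np.array(i["rvec"]));X=P@R.T+np.array(i["tvec"]).ravel()
    if n=="wrist":
        r=np.linalg.norm(X[:,:2],axis=1);th=np.arctan2(r,X[:,2]);u=X[:,:2]/r[:,None]*th[:,None]
    else:u=X[:,:2]/X[:,2:]
    return u*[K[0,0],K[1,1]]+[K[0,2],K[1,2]]
def tri(*obs):
    A=np.zeros((3,3));b=np.zeros(3)
    for n,px,*inf in obs:
        o,d=ray(n,px,*inf);M=np.eye(3)-np.outer(d,d);A+=M;b+=M@o
    return np.linalg.solve(A,b)
E
python3 - <<'E'
from h import *
np.set_printoptions(precision=4,suppress=True)
for n,a,b in(("top",(310.6,230.4),(349.4,226.2)),("scene",(338,232.4),(305,245.6))):
    A,B=onz(n,a,.184),onz(n,b,.184);print(n,A,B,(A+B)/2,np.linalg.norm(A-B),np.arctan2((A-B)[1],(A-B)[0])-np.pi/2)
print(tri(("top",(310.6,230.4)),("scene",(338,232.4))),tri(("top",(349.4,226.2)),("scene",(305,245.6))))
# cutter top (knob) and grip top
print("cutter",onz("top",(190+25,250+19),.08),onz("scene",(380+28,170+36),.08))
# sharpener top rear corners z=.14
c=[onz("top",(275+x/5,150+y/5),.14) for x,y in((53,88),(432,50),(443,175),(62,210))]
print(np.array(c))
E
```

```text
top [0.5491 0.0483 0.184 ] [ 0.5575 -0.0415  0.184 ] [0.5533 0.0034 0.184 ] 0.09017929964396232 0.09340980363132156
scene [0.5546 0.054  0.184 ] [ 0.5623 -0.0347  0.184 ] [0.5585 0.0096 0.184 ] 0.08897761193922114 0.0859639035306734
[0.551  0.0519 0.1793] [ 0.5592 -0.0379  0.1806]
cutter [0.4743 0.2962 0.08  ] [0.4748 0.3023 0.08  ]
[[ 0.7174  0.1116  0.14  ]
 [ 0.7329 -0.0761  0.14  ]
 [ 0.6688 -0.0798  0.14  ]
 [ 0.6548  0.107   0.14  ]]
```

```bash
cat >> h.py <<'E'
from scipy.spatial.transform import Rotation as Ro
def plan(P,yaw,n,s=None):
    "straight world move to P, yaw in n rows; prints tool-frame rows"
    s=s or monitor.observe();p=np.array(s["tool_pos"]);y=s["tool_rot"][2]
    d=(np.array(P)-p)/n;dy=(yaw-y+np.pi)%(2*np.pi)-np.pi;dy/=n
    print("from",p.round(4),"yaw",round(y,3),"step",np.linalg.norm(d).round(4),"dyaw",round(dy,4))
    rows=[]
    for k in range(n):
        a=y+k*dy;rows.append([[round(float(d[0]*np.cos(a)+d[1]*np.sin(a)),4),round(float(d[0]*np.sin(a)-d[1]*np.cos(a)),4),round(float(-d[2]),4)],round(float(-dy),3)])
    print(str(rows).replace(" ",""))
E
python3 - <<'E'
from h import *
print("green",onz("top",(195,302),.08)[:2],onz("scene",(380+29,170+11),.08)[:2])
plan([.555,.006,.245],1.66,10)
E
```

```text
green [0.39219807 0.34401561] [0.391906  0.3470209]
from [ 0.2225 -0.4752  0.2262] yaw 0.438 step 0.0585 dyaw 0.1222
[[[0.0505,-0.0295,-0.0019],-0.122],[[0.0537,-0.0231,-0.0019],-0.122],[[0.0561,-0.0164,-0.0019],-0.122],[[0.0577,-0.0094,-0.0019],-0.122],[[0.0584,-0.0023,-0.0019],-0.122],[[0.0583,0.0048,-0.0019],-0.122],[[0.0573,0.0119,-0.0019],-0.122],[[0.0554,0.0188,-0.0019],-0.122],[[0.0527,0.0254,-0.0019],-0.122],[[0.0492,0.0316,-0.0019],-0.122]]
```

Emit:
{"op": "carry_out", "data": {"targets": [[[0.05,-0.03,-0.002],-0.122],[[0.054,-0.023,-0.002],-0.122],[[0.056,-0.016,-0.002],-0.122],[[0.058,-0.009,-0.002],-0.122],[[0.058,-0.002,-0.002],-0.122],[[0.058,0.005,-0.002],-0.122],[[0.057,0.012,-0.002],-0.122],[[0.055,0.019,-0.002],-0.122],[[0.053,0.025,-0.002],-0.122],[[0.049,0.032,-0.002],-0.122]], "fingers": 0.4}}

```text
time: 1.4
tool_pos: [0.556, 0.0208, 0.2453]
tool_rot: [-3.141, -0.002, 1.689]
contact_force: [0.2, -0.7, 0.6]
opening: 0.0549
```

```bash
python3 - <<'E'
from h import *
i=eyes.camera_info("wrist");cv2.imwrite("pics/w1.png",eyes.read_camera("wrist")[:,:,::-1])
print(monitor.observe()["tool_pos"],monitor.observe()["tool_rot"])
P=[[.5491,.048,.184],[.5575,-.0415,.184],[.556,.006,.184]]
print(proj("wrist",P))
import pickle;pickle.dump(i,open("w1.pkl","wb"))
E
```

```text
[0.55882525 0.02686765 0.24519586] [ 3.13941519 -0.00552886  1.69797139]
[[299.18765827 217.44611442]
 [296.29358993 344.16224215]
 [302.17940932 282.13863511]]
```

View pics/w1.png

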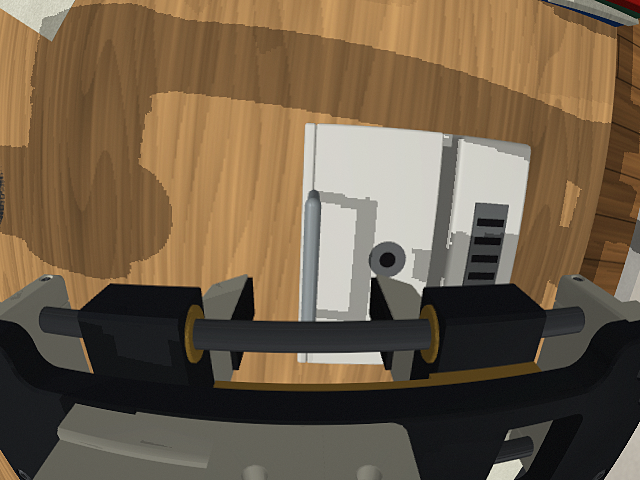

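The bar runs from (314,194) downward between the fingers at about x = 311, and the tool is still settling. I'll measure it at z = 0.184.

```bash
python3 - <<'E'
from h import *
import pickle;i=pickle.load(open("w1.pkl","rb"))
a,b=onz("wrist",(314,196),.184,i),onz("wrist",(310.5,312),.184,i);print(a,b,np.arctan2(-(a-b)[0],(a-b)[1]))
print(onz("wrist",(388,259),.12,i))
print(proj("wrist",[0.559,0.027,.226],i))
s=monitor.observe();print(s["time"],s["qvel"])
plan([.558,.01,.17],1.665,3)
E
```

```text
[0.55364936 0.05600226 0.184     ] [ 0.56070675 -0.02130298  0.184     ] 0.09104018187817355
[6.22203030e-01 1.31140227e-04 1.20000000e-01]
[[318.13874276 267.69003135]]
1.45 [-0.07816909 -0.04966129  0.10872494 -0.01979213 -0.01731425  0.03227882]
from [0.5588 0.0269 0.2452] yaw 1.698 step 0.0257 dyaw -0.011
[[[-0.0055,-0.001,0.0251],0.011],[[-0.0056,-0.0009,0.0251],0.011],[[-0.0056,-0.0009,0.0251],0.011]]
```

Emit:
{"op": "carry_out", "data": {"targets": [[[-0.006,-0.001,0.025],0.011],[[-0.006,-0.001,0.025],0.011],[[-0.006,-0.001,0.025],0.011],[[0,0,0],0]], "fingers": 0.4, "grip_force": 8}}

```text
time: 1.95
tool_pos: [0.5585, 0.0121, 0.1668]
tool_rot: [3.141, -0.006, 1.67]
contact_force: [-0.3, -0.0, -0.1]
opening: 0.0551
```

Emit:
{"op": "carry_out", "data": {"targets": [[[0,0,0],0],[[0,0,0],0],[[0,0,0],0],[[0,0,0],0]], "fingers": 1.0, "grip_force": 8}}

```text
time: 2.45
tool_pos: [0.5601, 0.0122, 0.1701]
tool_rot: [3.136, -0.005, 1.671]
contact_force: [0.0, -0.7, 0.6]
opening: 0.0196
```

Emit:
{"op": "carry_out", "data": {"targets": [[[0,0,0],0],[[0,0,0],0],[[0,-0.014,0.001],0],[[0,-0.014,0.002],0],[[0,-0.014,0.003],0],[[0,-0.014,0.004],0]]}}

```text
time: 3.2
tool_pos: [0.5052, 0.0077, 0.1611]
tool_rot: [3.13, -0.007, 1.67]
contact_force: [1.8, 1.3, -4.0]
opening: 0.0097
```

Pinched at 9.7 mm, which matches the bar, and the pull is following. Continuing.

Emit:
{"op": "carry_out", "data": {"targets": [[[0,-0.013,0.006],0],[[0,-0.013,0.007],0],[[0,-0.012,0.008],0],[[0,-0.011,0.009],0],[[0,0,0],0]]}}

```text
time: 3.82
tool_pos: [0.4567, 0.0039, 0.131]
tool_rot: [3.124, -0.007, 1.669]
contact_force: [-0.8, 0.2, -0.8]
opening: 0.01
```

```bash
python3 - <<'E'
from h import *
cv2.imwrite("pics/s2.png",eyes.read_camera("scene")[:,:,::-1]);print(monitor.observe()["tool_pos"])
E
```

```text
[0.45721891 0.00388876 0.13137971]
```

View pics/s2.png

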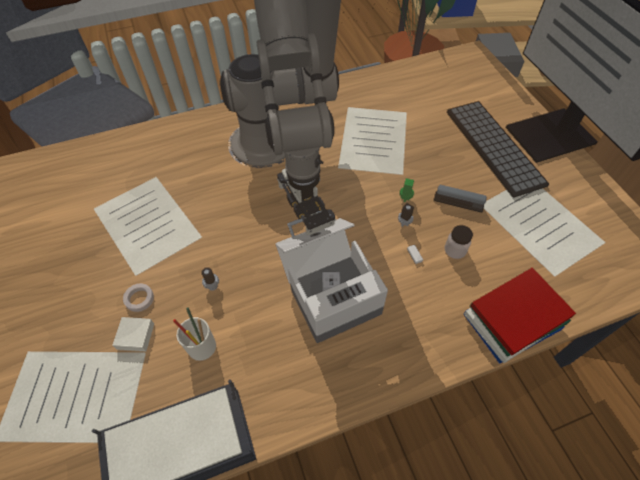

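The cover is at about 0.73 rad, past the fall point. Releasing and lifting.

Emit:
{"op": "carry_out", "data": {"targets": [[[0,0,0],0],[[0,0,-0.005],0],[[0,0.005,-0.03],0],[[0,0.01,-0.05],0],[[0,0,-0.03],0]], "fingers": 0.4}}

```text
time: 4.5
tool_pos: [0.4718, 0.0045, 0.2505]
tool_rot: [3.124, -0.008, 1.67]
contact_force: [0.3, 0.2, -0.3]
opening: 0.0534
```

```bash
python3 - <<'E'
from h import *
plan([.43,.25,.2],1.66,5)
E
```

```text
from [0.4718 0.0045 0.2505] yaw 1.67 step 0.0508 dyaw -0.0019
[[[0.0497,-0.0035,0.0101],0.002],[[0.0497,-0.0036,0.0101],0.002],[[0.0497,-0.0037,0.0101],0.002],[[0.0497,-0.0038,0.0101],0.002],[[0.0497,-0.0039,0.0101],0.002]]
```

Emit:
{"op": "carry_out", "data": {"targets": [[[0.05,-0.003,0.01],0],[[0.05,-0.003,0.01],0],[[0.05,-0.003,0.01],0],[[0.05,-0.003,0.01],0],[[0.05,-0.003,0.01],0],[[0,0,0],0]]}}

```text
time: 5.25
tool_pos: [0.4384, 0.26, 0.2083]
tool_rot: [3.106, -0.008, 1.667]
contact_force: [-1.3, -0.0, 0.8]
opening: 0.0556
```

```bash
python3 - <<'E'
from h import *
import pickle
s=monitor.observe();print(s["tool_pos"],s["tool_rot"])
d={}
for n in("wrist","top","scene"):
    i=eyes.camera_info(n);im=eyes.read_camera(n);d[n]=(i,im);cv2.imwrite(f"pics/{n}3.png",im[:,:,::-1])
pickle.dump(d,open("v3.pkl","wb"))
i=d["wrist"][0];p=proj("wrist",[.4745,.299,.08],i)[0];print(p)
x,y=p.astype(int);im=d["wrist"][1][:,:,::-1]
x0=max(0,x-60);y0=max(0,y-60);print(x0,y0);cv2.imwrite("pics/w3c.png",cv2.resize(im[y0:y0+120,x0:x0+150],None,fx=5,fy=5,interpolation=2))
im=d["top"][1][:,:,::-1];cv2.imwrite("pics/t3c.png",cv2.resize(im[140:290,260:400],None,fx=4,fy=4,interpolation=2))
E
```

```text
[0.43841098 0.26001432 0.20834667] [ 3.10646472 -0.00791691  1.66681039]
[355.73307547 181.41280304]
295 121
```

View pics/wrist3.png

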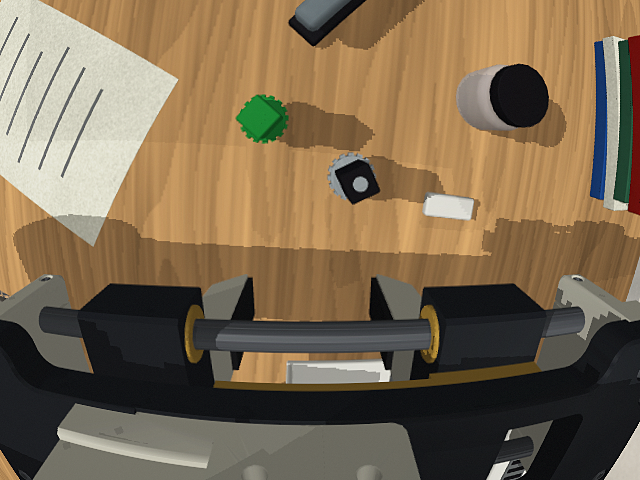

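View pics/w3c.png

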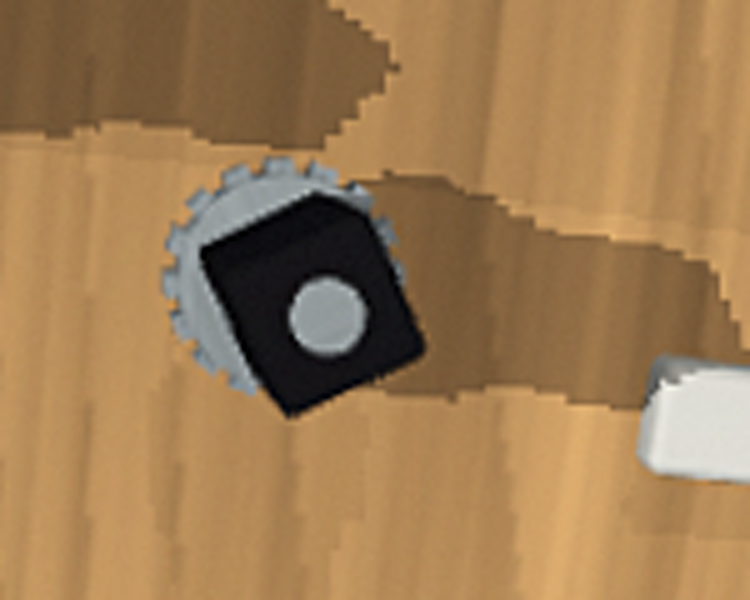

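View pics/t3c.png

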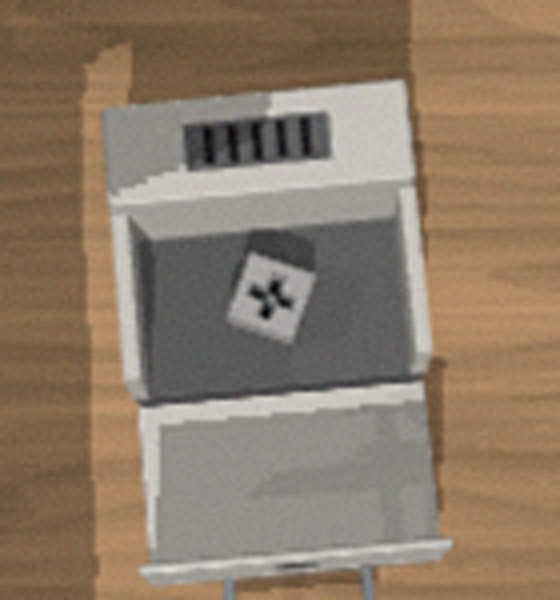

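The wrist view shows the square cutter at (360,184), the green one at (263,118) and the eraser at (449,206), all clear. The top view shows the cover open flat, with the socket cross at about (327,214) turned.

```bash
python3 - <<'E'
from h import *
import pickle
d=pickle.load(open("v3.pkl","rb"));i=d["wrist"][0]
np.set_printoptions(precision=4,suppress=True)
q=lambda x,y:(295+x/5,121+y/5)
print("knob",onz("wrist",q(328,316),.08,i))
A,B=onz("wrist",q(290,415),.08,i),onz("wrist",q(425,350),.08,i);print(A,B,np.linalg.norm(A-B),np.arctan2((B-A)[1],(B-A)[0]))
C=onz("wrist",q(372,228),.08,i);print(np.linalg.norm(B-C),np.arctan2((C-B)[1],(C-B)[0])-np.pi/2, (A+C)/2)
# flange circle left tooth extents at z=.036
print("flange",onz("wrist",q(165,285),.036,i))
print("cutter scene",onz("scene",(380+28,170+36),.08))
# socket
t=lambda x,y:(260+x/4,140+y/4)
cs=np.array([onz("top",t(*p),.075)[:2] for p in((252,252),(315,272),(292,345),(229,323))]);print("block",cs,cs.mean(0),[np.linalg.norm(cs[k]-cs[k-1]) for k in range(4)])
e=cs[1]-cs[0];f=cs[2]-cs[1];g=cs[2]-cs[3];print(np.arctan2(e[1],e[0]),np.arctan2(f[1],f[0]),np.arctan2(g[1],g[0]))
print("hole",onz("top",t(271,297),.075))
E
python3 - <<'E'
import cv2
im=cv2.imread("pics/scene3.png");cv2.imwrite("pics/s3c.png",cv2.resize(im[225:325,270:400],None,fx=6,fy=6,interpolation=2))
im=cv2.imread("pics/top3.png");cv2.imwrite("pics/t3d.png",cv2.resize(im[190:240,305:350],None,fx=12,fy=12,interpolation=2))
E
```

```text
knob [0.4786 0.2972 0.08  ]
[0.4745 0.2808 0.08  ] [0.4949 0.2934 0.08  ] 0.02397579659244957 0.5528196611726012
0.0213936478700618 0.5386654181304751 [0.4792 0.2963 0.08  ]
flange [0.4566 0.2943 0.036 ]
cutter scene [0.4748 0.3023 0.08  ]
block [[ 0.6423  0.0215]
 [ 0.6283 -0.0189]
 [ 0.5806 -0.0034]
 [ 0.5957  0.0368]] [0.6117 0.009 ] [np.float64(0.04905705236994502), np.float64(0.042753317109894454), np.float64(0.0501425210634824), np.float64(0.042897491858525885)]
-1.9046639435165722 2.8274055955349873 -1.929918263579509
hole [0.6123 0.0096 0.075 ]
```

View pics/s3c.png

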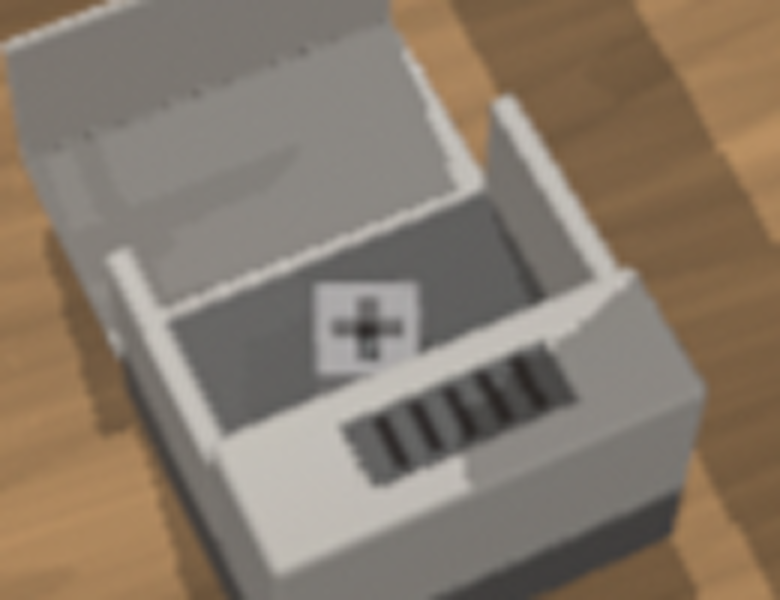

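View pics/t3d.png

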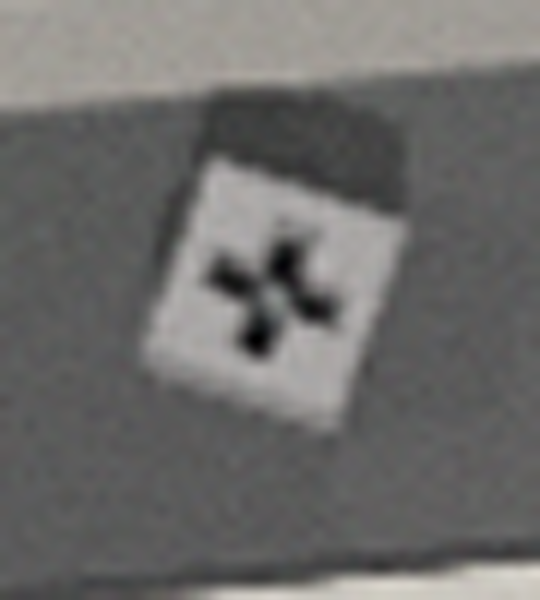

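```bash
python3 - <<'E'
from h import *
plan([.477,.298,.125],2.116,4)
E
```

```text
from [0.4397 0.2568 0.209 ] yaw 1.662 step 0.0252 dyaw 0.1134
[[[0.0094,0.0102,0.021],-0.113],[[0.0082,0.0112,0.021],-0.113],[[0.0069,0.0121,0.021],-0.113],[[0.0055,0.0128,0.021],-0.113]]
```

Emit:
{"op": "carry_out", "data": {"targets": [[[0.009,0.01,0.021],-0.113],[[0.008,0.011,0.021],-0.113],[[0.007,0.012,0.021],-0.113],[[0.006,0.013,0.021],-0.113],[[0,0,0],0]]}}

```text
time: 6.02
tool_pos: [0.4856, 0.293, 0.1285]
tool_rot: [3.1, 0.012, 2.116]
contact_force: [0.3, -0.6, 0.3]
opening: 0.0551
```

```bash
python3 - <<'E'
from h import *
import pickle
s=monitor.observe();print(s["tool_pos"],s["tool_rot"])
i=eyes.camera_info("wrist");im=eyes.read_camera("wrist");pickle.dump((i,im),open("v4.pkl","wb"))
cv2.imwrite("pics/w4.png",im[:,:,::-1])
p=proj("wrist",[.477,.298,.08],i)[0];print(p,proj("wrist",s["tool_pos"],i))
x,y=p.astype(int);x0=x-75;y0=y-60;print(x0,y0);cv2.imwrite("pics/w4c.png",cv2.resize(im[y0:y0+120,x0:x0+150,::-1],None,fx=5,fy=5,interpolation=2))
E
```

```text
[0.4855781  0.29300932 0.12852723] [3.09997603 0.01233177 2.11606025]
[300.04119163 243.72630037] [[311.76525742 294.03688   ]]
225 183
```

View pics/w4c.png

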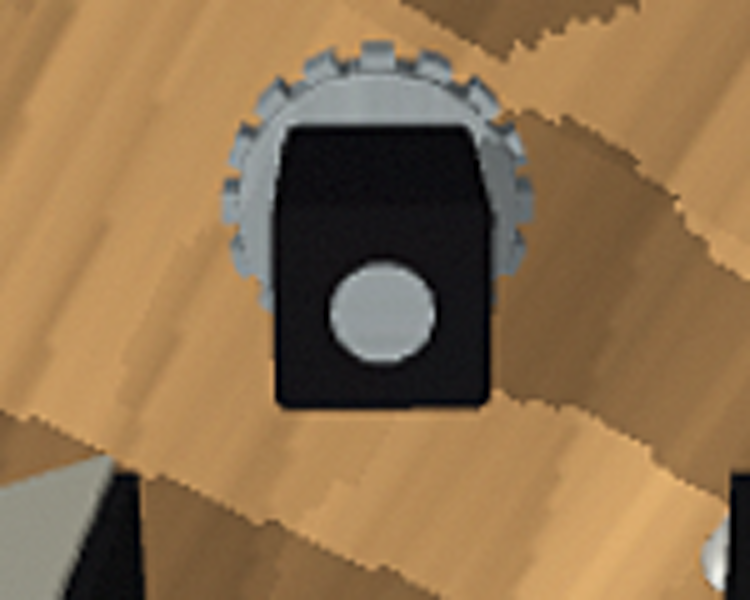

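The grip is square to the jaws, with its knob at (301.4,245.6).

```bash
python3 - <<'E'
from h import *
import pickle
i,im=pickle.load(open("v4.pkl","rb"))
K=onz("wrist",(301.4,245.6),.08,i);print(K)
A,B=onz("wrist",(225+275/5,183+406/5),.08,i),onz("wrist",(225+490/5,183+406/5),.08,i);print(np.linalg.norm(A-B),np.arctan2((B-A)[1],(B-A)[0])) 
s=monitor.observe();R=Ro.from_euler("xyz",s["tool_rot"]).as_matrix();print(s["tool_pos"],s["tool_rot"],"tool-frame offs",R.T@(K-s["tool_pos"]), R[:,2])
plan([K[0],K[1],.045],s["tool_rot"][2],3)
E
```

```text
[0.47827139 0.29741282 0.08      ]
0.025542812086964874 0.5311744777911511
[0.48579257 0.29296342 0.12958687] [3.09844113 0.01260877 2.11488159] tool-frame offs [ 0.00832473 -0.00626284  0.04926153] [ 0.04342954  0.01155209 -0.9989897 ]
from [0.4858 0.293  0.1296] yaw 2.115 step 0.0283 dyaw 0.0
[[[0.0026,-0.0014,0.0282],-0.0],[[0.0026,-0.0014,0.0282],-0.0],[[0.0026,-0.0014,0.0282],-0.0]]
```

Emit:
{"op": "carry_out", "data": {"targets": [[[0,0,0],0],[[0,0,0],0],[[0,0,0],0],[[0,0,0],0]]}}

```text
time: 6.58
tool_pos: [0.4867, 0.2916, 0.1331]
tool_rot: [3.094, 0.013, 2.109]
contact_force: [-0.5, -0.6, 0.3]
opening: 0.0551
```

Emit:
{"op": "carry_out", "data": {"targets": [[[0,0,-0.03],0],[[0,0,-0.03],0],[[0,0,-0.03],0],[[0,0,0],0]]}}

```text
time: 7.08
tool_pos: [0.4817, 0.2905, 0.2255]
tool_rot: [3.095, 0.013, 2.109]
contact_force: [-0.1, -0.6, -0.1]
opening: 0.0551
```

Emit:
{"op": "carry_out", "data": {"targets": [[[0,-0.06,0],0],[[0,-0.06,0],0],[[0,0,0],0]]}}

```text
time: 7.45
tool_pos: [0.3738, 0.2266, 0.2147]
tool_rot: [3.103, 0.012, 2.109]
contact_force: [0.4, 0.0, 0.5]
opening: 0.0549
```

Emit:
{"op": "carry_out", "data": {"targets": [[[0,0.06,0],0],[[0,0.06,0],0],[[0,0,0],0]]}}

```text
time: 7.82
tool_pos: [0.4794, 0.2899, 0.2167]
tool_rot: [3.105, 0.012, 2.109]
contact_force: [0.4, -0.8, -0.1]
opening: 0.055
```

Emit:
{"op": "carry_out", "data": {"targets": [[[0,0,0.06],0],[[0,0,0],0]]}}

```text
time: 8.07
tool_pos: [0.4821, 0.2908, 0.1544]
tool_rot: [3.106, 0.012, 2.109]
contact_force: [-0.9, -0.2, 0.6]
opening: 0.0551
```

Emit:
{"op": "carry_out", "data": {"targets": [[[0,0,-0.06],0],[[0,0,0],0]]}}

```text
time: 8.32
tool_pos: [0.4804, 0.2906, 0.2193]
tool_rot: [3.103, 0.012, 2.109]
contact_force: [0.8, 0.5, -0.8]
opening: 0.0549
```

Fast moves toward the base remove the tilt drift (+0.008 of roll each). I'll use that to level the tool before grasping.

Emit:
{"op": "carry_out", "data": {"targets": [[[0,-0.06,0],0],[[0,-0.06,0],0],[[0,0.06,0],0],[[0,0.06,0],0],[[0,-0.06,0],0],[[0,-0.06,0],0],[[0,0.06,0],0],[[0,0.06,0],0],[[0,0,0],0]]}}

```text
time: 9.45
tool_pos: [0.4502, 0.2778, 0.2047]
tool_rot: [-3.125, 0.005, 2.109]
contact_force: [-0.3, 0.6, -0.2]
opening: 0.0553
```

```bash
python3 - <<'E'
from h import *
s=monitor.observe();R=Ro.from_euler("xyz",s["tool_rot"]).as_matrix();print(R[:,2])
print(R.T@(np.array([.4783,.2974,.1])-s["tool_pos"]))
E
```

```text
[-0.01199864 -0.01246297 -0.99985034]
[0.00294729 0.035907   0.10407847]
```

Emit:
{"op": "carry_out", "data": {"targets": [[[0.001,0.012,0.035],0],[[0.001,0.012,0.035],0],[[0.001,0.012,0.036],0],[[0,0,0.001],0]]}}

```text
time: 9.95
tool_pos: [0.4794, 0.298, 0.1015]
tool_rot: [-3.133, 0.006, 2.109]
contact_force: [0.6, -0.4, 0.7]
opening: 0.0552
```

```bash
python3 - <<'E'
from h import *
import pickle
s=monitor.observe();print(s["tool_pos"],s["tool_rot"])
i=eyes.camera_info("wrist");im=eyes.read_camera("wrist");pickle.dump((i,im),open("v5.pkl","wb"))
cv2.imwrite("pics/w5.png",im[:,:,::-1])
p=proj("wrist",[.4783,.2974,.08],i)[0];print(p,proj("wrist",s["tool_pos"],i))
R=Ro.from_euler("xyz",s["tool_rot"]).as_matrix();print(R.T@(np.array([.4783,.2974,.044])-s["tool_pos"]))
E
```

```text
[0.47937533 0.29802897 0.10153953] [-3.133263    0.00579322  2.10920244]
[309.61084117 276.05206688] [[311.71230478 294.06196164]]
[ 0.00034475 -0.0007664   0.05754688]
```

View pics/w5.png

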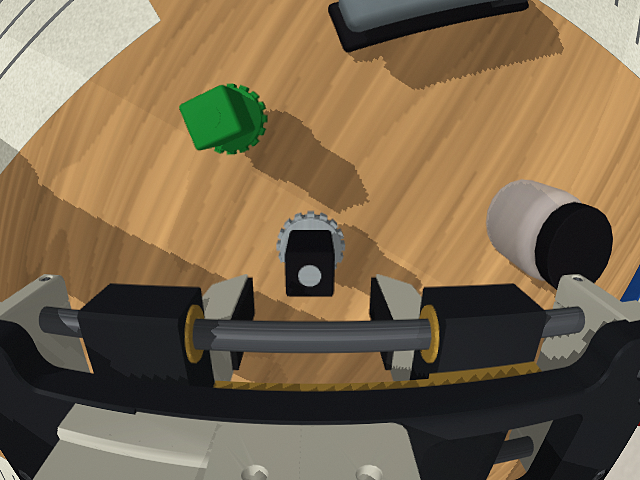

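The knob sits at (309.5,275.5), as predicted. Before descending I'll check the jar's clearance.

```bash
python3 - <<'E'
from h import *
import pickle
i,im=pickle.load(open("v5.pkl","rb"))
s=monitor.observe();R=Ro.from_euler("xyz",s["tool_rot"]).as_matrix()
J=onz("wrist",(573,246),.085,i);print(J,R.T@(J-s["tool_pos"]))
E
```

```text
[0.60299156 0.39230409 0.085     ] [0.01776948 0.15370786 0.01729459]
```

Emit:
{"op": "carry_out", "data": {"targets": [[[0,-0.001,0.029],0],[[0,0,0.029],0],[[0,0,0.001],0]]}}

```text
time: 10.38
tool_pos: [0.4817, 0.2983, 0.0516]
tool_rot: [3.135, 0.008, 2.109]
contact_force: [0.5, 0.1, 0.6]
opening: 0.0556
```

Emit:
{"op": "carry_out", "data": {"targets": [[[0,0,0.001],0],[[0,0,0.001],0],[[0,0,0.001],0],[[0,0,0.001],0]], "fingers": 1.0, "grip_force": 25}}

```text
time: 10.88
tool_pos: [0.484, 0.2993, 0.0537]
tool_rot: [3.127, 0.009, 2.109]
contact_force: [-0.9, -1.0, 0.4]
opening: 0.0265
```

Emit:
{"op": "carry_out", "data": {"targets": [[[0,0,0.001],0],[[0,0,-0.06],0],[[0,0,-0.06],0]], "fingers": 1.0, "grip_force": 40}}

```text
time: 11.25
tool_pos: [0.4796, 0.2981, 0.1707]
tool_rot: [3.139, 0.007, 2.109]
contact_force: [0.8, 0.4, -1.0]
opening: 0.026
```

```bash
python3 - <<'E'
from h import *
import pickle
s=monitor.observe();print(s["tool_pos"],s["tool_rot"])
i=eyes.camera_info("wrist");im=eyes.read_camera("wrist");pickle.dump((i,im),open("v6.pkl","wb"))
cv2.imwrite("pics/w6.png",im[:,:,::-1])
im=eyes.read_camera("scene");cv2.imwrite("pics/s6.png",im[:,:,::-1])
x,y=proj("scene",s["tool_pos"])[0].astype(int);cv2.imwrite("pics/s6c.png",cv2.resize(im[y-50:y+50,x-60:x+60,::-1],None,fx=6,fy=6,interpolation=2))
E
```

```text
[0.47956731 0.29809831 0.17067396] [3.13858833 0.00733251 2.10932213]
```

View pics/w6.png

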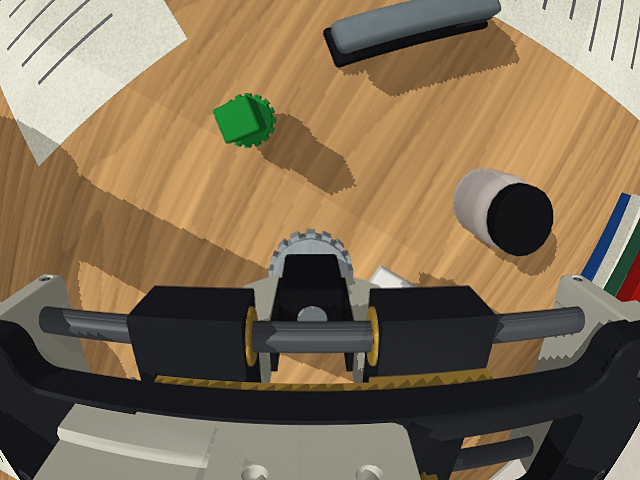

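View pics/s6c.png

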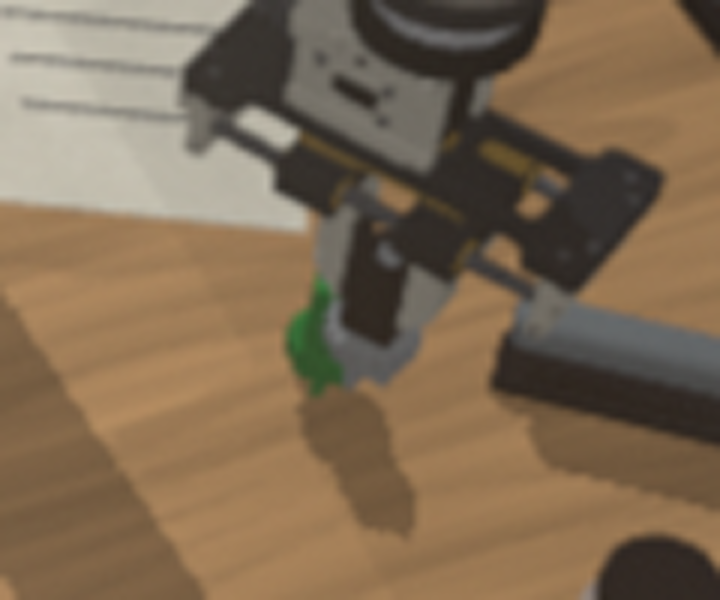

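```bash
python3 - <<'E'
from h import *
import pickle
i,im=pickle.load(open("v6.pkl","rb"))
s=monitor.observe();R=Ro.from_euler("xyz",s["tool_rot"]).as_matrix();p=s["tool_pos"]
def onT(px,zt):
    o,d=ray("wrist",px,i);o=R.T@(o-p);d=R.T@d;return o+d*(zt-o[2])/d[2]
print("cam",R.T@(ray("wrist",(311,235),i)[0]-p))
cv2.imwrite("pics/w6c.png",cv2.resize(im[215:335,250:380,::-1],None,fx=6,fy=6,interpolation=2))
for px in((288,255),(336,255),(311,231),(271,268),(353,268)):print(px,onT(px,.0177),onT(px,.025))
E
```

```text
cam [ 0.07545601 -0.00201647 -0.15233086]
(288, 255) [ 0.0153909  -0.01555821  0.0177    ] [ 0.0128121 -0.0161396  0.025    ]
(336, 255) [0.01550623 0.00775346 0.0177    ] [0.01293238 0.00817291 0.025     ]
(311, 231) [ 0.02754987 -0.00437993  0.0177    ] [ 0.0254931 -0.0044814  0.025    ]
(271, 268) [ 0.00850777 -0.02412661  0.0177    ] [ 0.00563346 -0.02507588  0.025     ]
(353, 268) [0.00872698 0.01629873 0.0177    ] [0.00586208 0.01708507 0.025     ]
```

View pics/w6c.png

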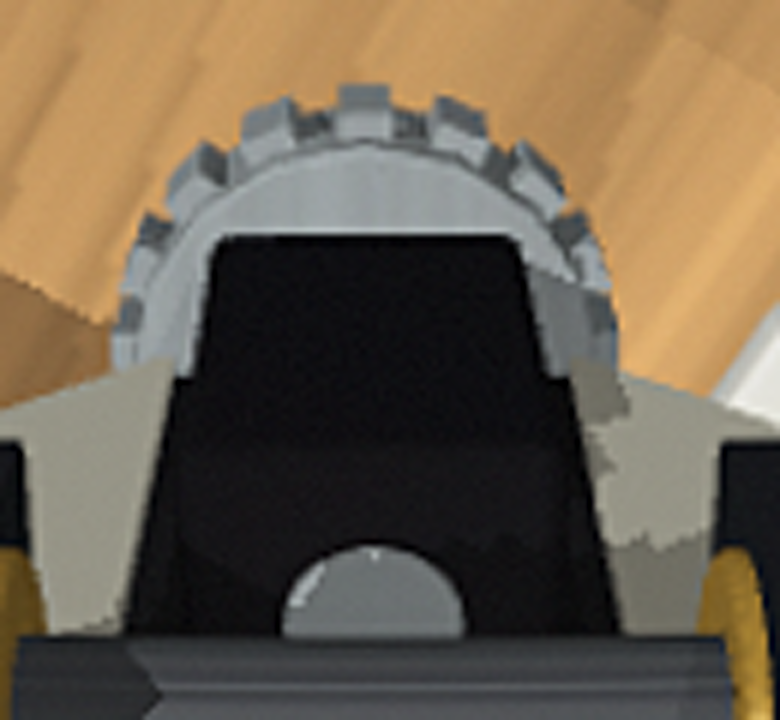

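```bash
python3 - <<'E'
from h import *
import pickle
i,im=pickle.load(open("v6.pkl","rb"))
R=Ro.from_euler("xyz",[3.13858833,0.00733251,2.10932213]).as_matrix();p=np.array([0.47956731,0.29809831,0.17067396])
def onT(px,zt):
    o,d=ray("wrist",px,i);o=R.T@(o-p);d=R.T@d;return o+d*(zt-o[2])/d[2]
print("cam",onT((311,235),-.15233))
q=lambda x,y:(250+x/6,215+y/6)
print("grip bottom",onT(q(215,236),.0177),onT(q(520,236),.0177))
print("flange",onT(q(365,85),.0317),onT(q(365,85),.0177),onT(q(365,140),.0177),onT(q(112,330),.0177)[1],onT(q(618,330),.0177)[1])
s=monitor.observe();print(s["time"],s["tool_pos"],s["tool_rot"])
E
```

```text
cam [ 0.07377816 -0.00032355 -0.15233   ]
grip bottom [ 0.01350753 -0.01298907  0.0177    ] [0.01351722 0.01247527 0.0177    ]
flange [ 0.02269555 -0.00047875  0.0317    ] [ 0.02658855 -0.00046714  0.0177    ] [ 0.02189518 -0.00046644  0.0177    ] -0.021967396094640986 0.02103308521298908
11.35 [0.482932   0.29976647 0.17619552] [3.12508671 0.00887989 2.10943837]
```

Cutter is held centred on the tool (offset about +0.5/−0.3 mm, mid 13.7 mm beyond the TCP). Next is a viewing pose beside the socket.

```bash
python3 - <<'E'
from h import *
plan([.588,-.06,.23],1.24,9)
E
```

```text
from [0.4829 0.2998 0.1762] yaw 2.109 step 0.0421 dyaw -0.0966
[[[-0.0403,-0.0105,-0.006],0.097],[[-0.0411,-0.0065,-0.006],0.097],[[-0.0416,-0.0026,-0.006],0.097],[[-0.0416,0.0015,-0.006],0.097],[[-0.0413,0.0055,-0.006],0.097],[[-0.0406,0.0094,-0.006],0.097],[[-0.0395,0.0133,-0.006],0.097],[[-0.038,0.017,-0.006],0.097],[[-0.0362,0.0206,-0.006],0.097]]
```

Emit:
{"op": "carry_out", "data": {"targets": [[[-0.04,-0.01,-0.02],0.097],[[-0.041,-0.006,-0.02],0.097],[[-0.041,-0.003,-0.01],0.097],[[-0.041,0.001,-0.005],0.097],[[-0.041,0.005,0],0.097],[[-0.04,0.009,0],0.097],[[-0.039,0.013,0],0.097],[[-0.038,0.017,0],0.097],[[-0.036,0.02,0],0.097],[[0,0,0],0]]}}

```text
time: 12.6
tool_pos: [0.5801, -0.0689, 0.2224]
tool_rot: [3.137, -0.003, 1.21]
contact_force: [-0.6, 0.4, -1.5]
opening: 0.0258
```

```bash
cat > look.py <<'E'
from h import *
import pickle,sys
n=sys.argv[1]
s=monitor.observe();i=eyes.camera_info("wrist");im=eyes.read_camera("wrist");s2=monitor.observe()
pickle.dump((s,i,im),open(n+".pkl","wb"));cv2.imwrite(f"pics/{n}.png",im[:,:,::-1])
print(s["tool_pos"],s["tool_rot"],"after",s2["time"],s2["tool_pos"],s2["tool_rot"])
print("socket px",proj("wrist",[.612,.0095,.075],i))
E
python3 look.py w7
```

```text
[ 0.58007599 -0.06888274  0.222357  ] [ 3.13698494 -0.00332168  1.20957355] after 12.65 [ 0.57960565 -0.06727816  0.22228507] [ 3.13807414 -0.00394881  1.21179609]
socket px [[312.16656543 118.21599308]]
```

View pics/w7.png

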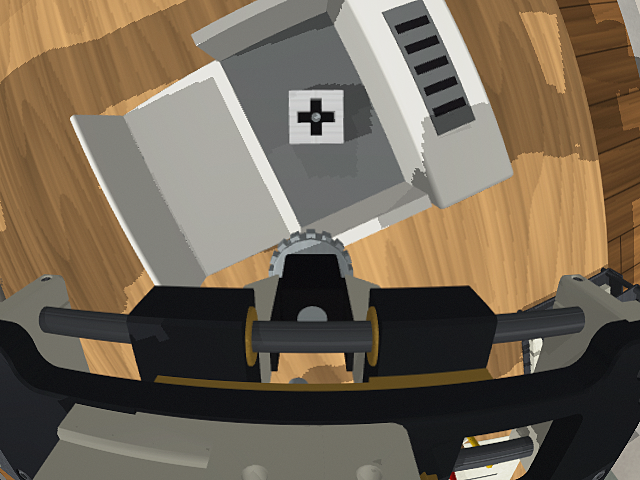

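The socket cross is at about (316,117), nearly square to the tool. One more settled picture, enlarged, for angle and offset.

```bash
python3 look.py w8; python3 - <<'E'
import cv2
im=cv2.imread("pics/w8.png");cv2.imwrite("pics/w8c.png",cv2.resize(im[75:165,265:365],None,fx=7,fy=7,interpolation=2)[:600])
E
```

```text
[ 0.57960565 -0.06727816  0.22228507] [ 3.13807414 -0.00394881  1.21179609] after 12.7 [ 0.57949603 -0.06613212  0.22271432] [ 3.13779754 -0.00422856  1.21359476]
socket px [[313.79248384 119.92625356]]
```

View pics/w8c.png

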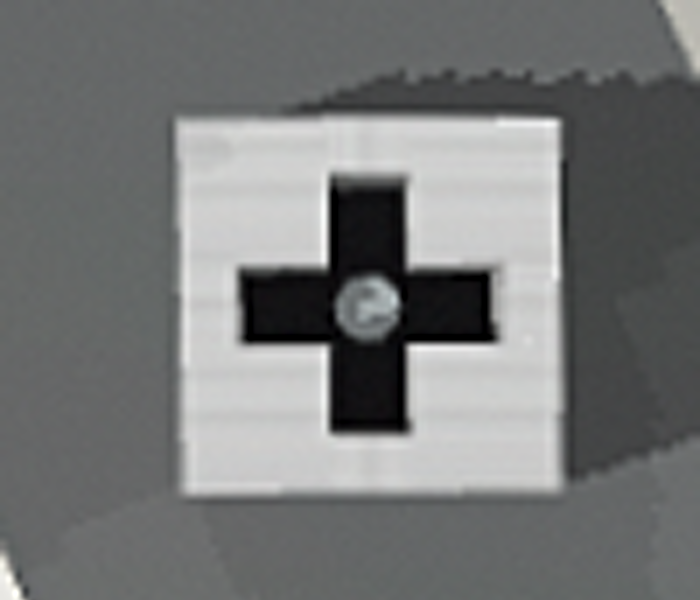

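```bash
cat > soc.py <<'E'
from h import *
import pickle
def soc(n,x0,y0,f,corners,cross):
    s,i,im=pickle.load(open(n+".pkl","rb"))
    q=lambda p:(x0+p[0]/f,y0+p[1]/f)
    c=np.array([onz("wrist",q(p),.075,i)[:2] for p in corners])
    print("corner centre",c.mean(0),"sides",[round(np.linalg.norm(c[k]-c[k-1]),4) for k in range(4)])
    a=[]
    for k in range(4):
        e=c[k]-c[k-1];a.append((np.arctan2(e[1],e[0])+np.pi/4)%(np.pi/2)-np.pi/4)
    print("angles",np.round(a,3),"mean",np.mean(a))
    C=onz("wrist",q(cross),.075,i);print("cross",C)
    return C,np.mean(a)
def delta(C,yaw,ox=.0005,oy=-.0003):
    s=monitor.observe();R=Ro.from_euler("xyz",s["tool_rot"]).as_matrix()
    print("now",s["time"],s["tool_pos"],s["tool_rot"],"zaxis",R[:,2])
    for zt in(.0137,.0537):
        print("tool-frame shift from point at tool z",zt,(R.T@(np.array([C[0],C[1],.075])-s["tool_pos"])-[ox,oy,zt]).round(4))
    cut=s["tool_rot"][2];print("yaw err (cutter->socket)",((yaw-cut+np.pi/4)%(np.pi/2)-np.pi/4))
E
python3 - <<'E'
from soc import *
C,a=soc("w8",265,75,7,[(175,116),(562,118),(563,493),(182,494)],(369,305))
delta(C,a)
E
```

```text
corner centre [0.61563658 0.00954286] sides [np.float64(0.0445), np.float64(0.0446), np.float64(0.0443), np.float64(0.0444)]
angles [-0.344 -0.359 -0.349 -0.353] mean -0.35130549669572275
cross [0.61536278 0.00943862 0.075     ]
now 12.7 [ 0.57949603 -0.06613212  0.22271432] [ 3.13779754 -0.00422856  1.21359476] zaxis [ 0.00503407  0.00263464 -0.99998386]
tool-frame shift from point at tool z 0.0137 [0.0822 0.0069 0.1344]
tool-frame shift from point at tool z 0.0537 [0.0822 0.0069 0.0944]
yaw err (cutter->socket) 0.005896068861103387
```

Emit:
{"op": "carry_out", "data": {"targets": [[[0.04,0.0035,0],-0.003],[[0.038,0.0035,0],-0.003],[[0.002,0,0.02],0],[[0,0,0.03],0],[[0,0,0.015],0]]}}

```text
time: 13.32
tool_pos: [0.6136, 0.0166, 0.1561]
tool_rot: [3.138, -0.006, 1.231]
contact_force: [-0.8, 0.5, -1.9]
opening: 0.0257
```

```bash
python3 look.py w9a;python3 look.py w9;  python3 - <<'E'
from soc import *
import cv2
delta(np.array([.6155,.0095]),-.351)
im=cv2.imread("pics/w9.png");cv2.imwrite("pics/w9c.png",cv2.resize(im[195:295,255:370],None,fx=6,fy=6,interpolation=2))
E
```

```text
[0.61360921 0.016631   0.15610461] [ 3.13821402 -0.00599775  1.23139374] after 13.375 [0.61303816 0.01658776 0.15461751] [ 3.14027515 -0.0055961   1.23111702]
socket px [[311.08200674 253.35838521]]
[0.61303816 0.01658776 0.15461751] [ 3.14027515 -0.0055961   1.23111702] after 13.425 [0.61350662 0.0160212  0.15610725] [ 3.13916019 -0.00567097  1.23041824]
socket px [[312.10387419 253.67879383]]
now 13.425 [0.61350662 0.0160212  0.15610725] [ 3.13916019 -0.00567097  1.23041824] zaxis [ 0.00418611  0.00453351 -0.99998096]
tool-frame shift from point at tool z 0.0137 [-0.0064  0.0042  0.0674]
tool-frame shift from point at tool z 0.0537 [-0.0064  0.0042  0.0274]
yaw err (cutter->socket) -0.010621912598254957
```

View pics/w9c.png

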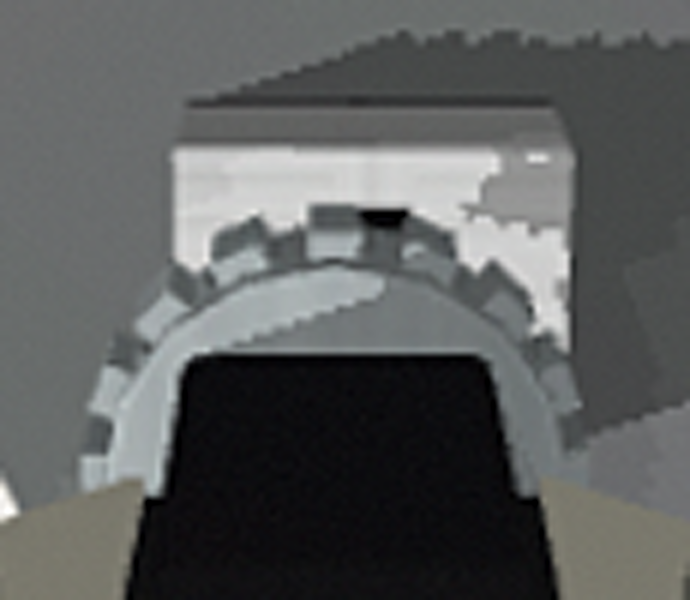

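```bash
cat >> soc.py <<'E'
def edge(n,x0,y0,f,A,B):
    s,i,im=pickle.load(open(n+".pkl","rb"))
    a,b=[onz("wrist",(x0+p[0]/f,y0+p[1]/f),.075,i)[:2] for p in(A,B)]
    e=b-a;L=np.linalg.norm(e);e/=L;nrm=np.array([e[1],-e[0]]);t=np.array([np.cos(s["tool_rot"][2]),np.sin(s["tool_rot"][2])])
    if nrm@t>0:nrm=-nrm
    C=(a+b)/2+.022*nrm;ang=(np.arctan2(e[1],e[0])+np.pi/4)%(np.pi/2)-np.pi/4
    print("edge len",L,"centre",C,"angle",ang);return C,ang
E
python3 - <<'E'
from soc import *
C,a=edge("w9",255,195,6,(172,146),(573,150))
delta(C,a)
E
```

```text
edge len 0.04411911168619218 centre [0.61545296 0.01004728] angle -0.3496533031503248
now 13.425 [0.61350662 0.0160212  0.15610725] [ 3.13916019 -0.00567097  1.23041824] zaxis [ 0.00418611  0.00453351 -0.99998096]
tool-frame shift from point at tool z 0.0137 [-0.0059  0.0039  0.0674]
tool-frame shift from point at tool z 0.0537 [-0.0059  0.0039  0.0274]
yaw err (cutter->socket) -0.009275215748579813
```

Emit:
{"op": "carry_out", "data": {"targets": [[[-0.006,0.004,0.007],0.009],[[0,0,0.001],0]]}}

```text
time: 13.68
tool_pos: [0.6163, 0.0086, 0.1494]
tool_rot: [3.136, -0.006, 1.221]
contact_force: [0.3, 0.0, -1.1]
opening: 0.0258
```

```bash
python3 look.py w10a >/dev/null;python3 look.py w10;  python3 - <<'E'
from soc import *
import cv2
delta(np.array([.6155,.010]),-.350)
im=cv2.imread("pics/w10.png");cv2.imwrite("pics/w10c.png",cv2.resize(im[195:295,255:370],None,fx=6,fy=6,interpolation=2))
E
```

```text
[0.61653801 0.00879694 0.14983829] [ 3.13551029 -0.00670854  1.22134715] after 13.775 [0.61655452 0.00891944 0.15001197] [ 3.13534919 -0.0068087   1.22144869]
socket px [[302.65531587 247.36527366]]
now 13.775 [0.61655452 0.00891944 0.15001197] [ 3.13534919 -0.0068087   1.22144869] zaxis [ 0.00819675  0.00426023 -0.99995733]
tool-frame shift from point at tool z 0.0137 [-0.0004 -0.0015  0.0613]
tool-frame shift from point at tool z 0.0537 [-0.0004 -0.0015  0.0213]
yaw err (cutter->socket) -0.0006523665414031043
```

View pics/w10c.png

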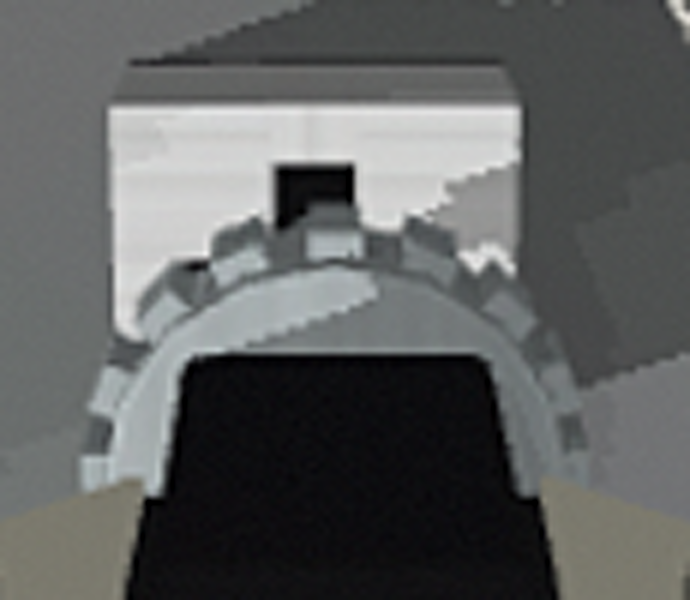

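```bash
python3 - <<'E'
from soc import *
C,a=edge("w10",255,195,6,(108,105),(521,105.5))
delta(C,a)
E
```

```text
edge len 0.044306257811649485 centre [0.61544996 0.00984498] angle -0.3522878363567654
now 13.775 [0.61655452 0.00891944 0.15001197] [ 3.13534919 -0.0068087   1.22144869] zaxis [ 0.00819675  0.00426023 -0.99995733]
tool-frame shift from point at tool z 0.0137 [-0.0005 -0.0015  0.0613]
tool-frame shift from point at tool z 0.0537 [-0.0005 -0.0015  0.0213]
yaw err (cutter->socket) -0.0029402028981684314
```

Emit:
{"op": "carry_out", "data": {"targets": [[[-0.0005,-0.0015,0.007],0.002],[[0,-0.0003,0.006],0]]}}

```text
time: 14.02
tool_pos: [0.6153, 0.0089, 0.1375]
tool_rot: [3.133, -0.007, 1.219]
contact_force: [-0.9, 0.7, -0.6]
opening: 0.0257
```

```bash
python3 look.py w11a >/dev/null;python3 look.py w11;  python3 - <<'E'
from soc import *
import cv2
delta(np.array([.61545,.00985]),-.3515)
im=cv2.imread("pics/w11.png");cv2.imwrite("pics/w11c.png",cv2.resize(im[195:295,255:370],None,fx=6,fy=6,interpolation=2))
E
```

```text
[0.61492623 0.00894378 0.13664189] [ 3.13434483 -0.00713953  1.21906343] after 14.125 [0.6149307  0.00897439 0.13693261] [ 3.13457829 -0.00706533  1.21908303]
socket px [[304.73592715 253.25553521]]
now 14.125 [0.6149307  0.00897439 0.13693261] [ 3.13457829 -0.00706533  1.21908303] zaxis [ 0.00901889  0.00421613 -0.99995044]
tool-frame shift from point at tool z 0.0137 [0.0001 0.0001 0.0482]
tool-frame shift from point at tool z 0.0537 [0.0001 0.0001 0.0082]
yaw err (cutter->socket) 0.00021329305666273335
```

View pics/w11c.png

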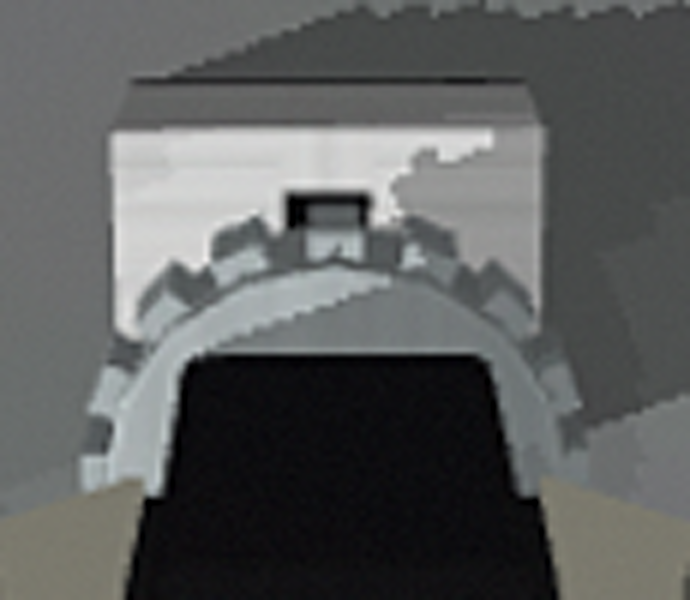

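```bash
python3 - <<'E'
from soc import *
C,a=edge("w11",255,195,6,(110,128),(543,126.5))
delta(C,a)
s,i,im=pickle.load(open("w11.pkl","rb"));R=Ro.from_euler("xyz",s["tool_rot"]).as_matrix()
X=onz("wrist",(255+329/6,195+193/6),.075,i);print("slot end",R.T@(X-s["tool_pos"]))
E
```

```text
edge len 0.043941395884379494 centre [0.61541335 0.01011497] angle -0.3499164109859066
now 14.125 [0.6149307  0.00897439 0.13693261] [ 3.13457829 -0.00706533  1.21908303] zaxis [ 0.00901889  0.00421613 -0.99995044]
tool-frame shift from point at tool z 0.0137 [ 0.0003 -0.0001  0.0482]
tool-frame shift from point at tool z 0.0537 [ 0.0003 -0.0001  0.0082]
yaw err (cutter->socket) 0.0017968820707561228
slot end [ 0.01590868 -0.00019105  0.06175728]
```

Offsets are now within 0.3 mm and yaw within 2 mrad, so I'm descending into the socket.

Emit:
{"op": "carry_out", "data": {"targets": [[[0.0003,-0.0002,0.007],0],[[0,-0.0003,0.007],0],[[0,-0.0003,0.006],0]]}}

```text
time: 14.5
tool_pos: [0.615, 0.0092, 0.1167]
tool_rot: [3.133, -0.007, 1.219]
contact_force: [-0.5, -2.2, -0.3]
opening: 0.0256
```

```bash
python3 - <<'E'
from soc import *
delta(np.array([.61545,.00995]),-.3505);print(monitor.observe()["contact_force"])
E
```

```text
now 14.5 [0.61496021 0.00923983 0.11666718] [ 3.13265733 -0.00670371  1.21939517] zaxis [ 0.01069658  0.00321814 -0.99993761]
tool-frame shift from point at tool z 0.0137 [0.0001 0.0001 0.028 ]
tool-frame shift from point at tool z 0.0537 [ 0.0001  0.0001 -0.012 ]
yaw err (cutter->socket) 0.000901154368597501
[-0.53282823 -2.1549047  -0.33633402]
```

Emit:
{"op": "carry_out", "data": {"targets": [[[0,-0.0002,0.006],0],[[0,-0.0002,0.005],0]], "grip_force": 50}}

```text
time: 14.75
tool_pos: [0.6152, 0.0094, 0.1067]
tool_rot: [3.131, -0.007, 1.219]
contact_force: [-11.1, 2.8, 37.1]
opening: 0.0259
```

```bash
python3 - <<'E'
from soc import *
delta(np.array([.61545,.00995]),-.3505);print(monitor.observe()["contact_force"])
E
```

```text
now 14.75 [0.61521344 0.00936163 0.10669371] [ 3.13095613 -0.0073046   1.21923518] zaxis [ 0.01250104  0.00319461 -0.99991676]
tool-frame shift from point at tool z 0.0137 [-0.0001 -0.      0.018 ]
tool-frame shift from point at tool z 0.0537 [-0.0001 -0.     -0.022 ]
yaw err (cutter->socket) 0.0010611435985197204
[-11.10532073   2.81431057  37.12978365]
```

Home: mid is 18.0 mm above the socket, with 37 N. I'll ease that to a moderate steady push and check that it is at rest.

Emit:
{"op": "carry_out", "data": {"targets": [[[0,0,0.002],0]]}}

```text
time: 14.88
tool_pos: [0.6152, 0.0095, 0.1069]
tool_rot: [3.13, -0.007, 1.22]
contact_force: [-8.2, 0.2, 19.2]
opening: 0.0261
```

```bash
python3 - <<'E'
from soc import *
s=monitor.observe();print(s["contact_force"],s["tool_pos"])
im=eyes.read_camera("wrist");cv2.imwrite("pics/w12.png",im[:,:,::-1])
s=monitor.observe();print(s["contact_force"],s["tool_pos"])
im=eyes.read_camera("top");cv2.imwrite("pics/t12.png",im[:,:,::-1])
s=monitor.observe();print(s["time"],s["contact_force"],s["torque"],s["tool_pos"],s["tool_rot"],s["opening"])
cv2.imwrite("pics/w12c.png",cv2.resize(cv2.imread("pics/w12.png")[195:295,255:370],None,fx=5,fy=5,interpolation=2))
E
```

```text
[-8.18451523  0.18374983 19.19340328] [0.61521588 0.0094798  0.10686395]
[-5.84544969 -0.61758551 14.96406351] [0.61512669 0.00942579 0.10689326]
14.975 [-6.31103786 -0.5738872  15.94394038] [-0.20171914  1.34138103 -0.07025237] [0.61514945 0.00941803 0.10688599] [ 3.12993968 -0.00734513  1.21949808] 0.025398555752948096
```

View pics/w12.png

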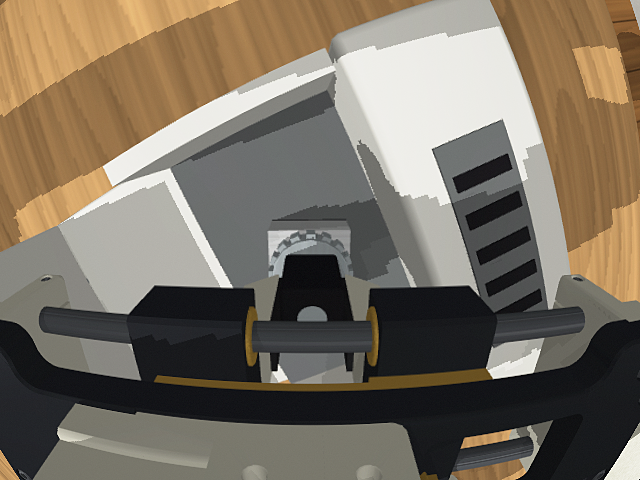

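View pics/t12.png

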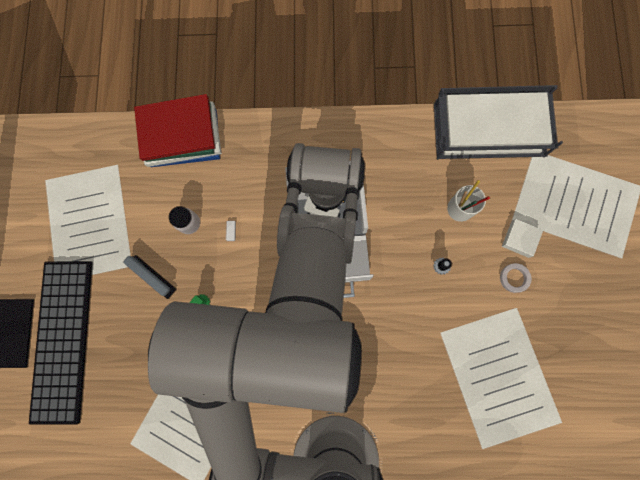

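Emit:
{"op": "carry_out", "data": {"targets": [[[0,-0.0003,0.003],0],[[0,-0.0003,0.003],0]]}}

```text
time: 15.22
tool_pos: [0.6151, 0.0095, 0.1068]
tool_rot: [3.126, -0.008, 1.22]
contact_force: [-7.8, -2.3, 21.5]
opening: 0.0259
```

```bash
python3 look.py w13a; python3 look.py w13; python3 - <<'E'
from soc import *
s=monitor.observe();print(s["time"],s["contact_force"],s["torque"],s["opening"],np.abs(s["qvel"]).max())
delta(np.array([.61545,.00995]),-.3505)
im=cv2.imread("pics/w13.png");cv2.imwrite("pics/w13c.png",cv2.resize(im[195:295,255:370],None,fx=6,fy=6,interpolation=2))
E
```

```text
[0.61508446 0.0095146  0.10683352] [ 3.12566476 -0.00773565  1.2200611 ] after 15.275 [0.61507042 0.00951426 0.10686215] [ 3.12553723 -0.00773134  1.22007858]
socket px [[303.87684439 271.79043347]]
[0.61507042 0.00951426 0.10686215] [ 3.12553723 -0.00773134  1.22007858] after 15.325 [0.61508887 0.0095014  0.10685246] [ 3.12557948 -0.00775934  1.2200705 ]
socket px [[303.89171674 271.76521758]]
15.325 [-6.97223873 -0.62040984 20.68955803] [-0.29681452  1.65327406  0.00505235] 0.025713332046434688 0.003374760484261681
now 15.325 [0.61508887 0.0095014  0.10685246] [ 3.12557948 -0.00775934  1.2200705 ] zaxis [ 0.01770329  0.00178441 -0.99984169]
tool-frame shift from point at tool z 0.0137 [-0.0002 -0.      0.0182]
tool-frame shift from point at tool z 0.0537 [-0.0002 -0.     -0.0218]
yaw err (cutter->socket) 0.00022582309283669666
```

View pics/w13c.png

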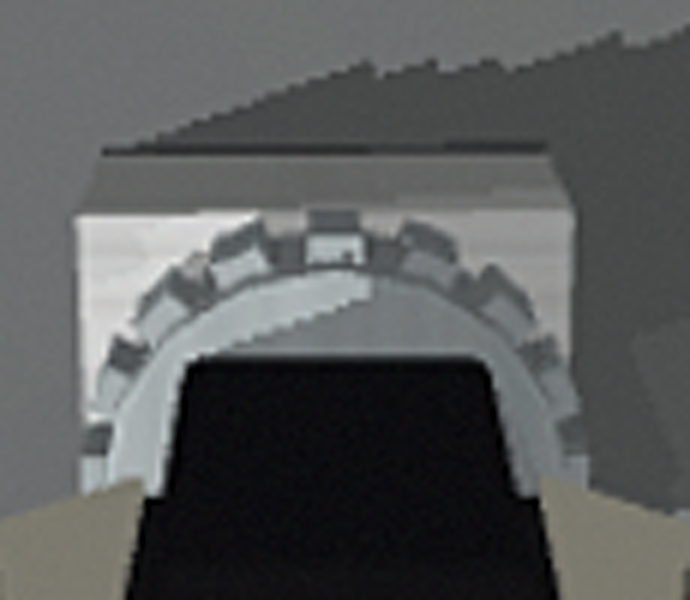

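The flange sits flush on the block: its front tooth meets the block's front edge at y ≈ 212 in the crop. The push is steady at 20.7 N. Handing in.

```bash
python3 -c "
from cell import order;print(order.hand_in())"
```

```text
the job is handed in; nothing more can be done
None
```

The cover is pulled fully open, and the square-gripped cutter is meshed and fully home in the socket. I handed the job in at about 15.3 s with the gripper still holding it and pressing down.

**Last checks before handing in:**
- **Depth:** the cutter's centre is 18.2 mm above the socket mouth. That relies on an in-hand offset of 13.7 mm, which I estimated. Independently, the push rose to 37 N, well above the 8.5 N spring, so it is against a hard stop. The flange also looks flush on the block in the wrist camera.
- **Alignment:** the horizontal offset is about 0.2 mm and the spline angle error is under 2 mrad. The gripper leans about 0.018 rad, inside the 0.09 limit.
- **Push and grip:** the push is steady at about 21 N with a 50 N grip command, and the arm is at rest. There is a sideways force of about 7 N at the wrist.
- **Cover and desk:** the cover lies open in the views taken after it fell, though its angle is judged by eye. In the last top view the other items visible look unmoved; the arm hides part of the desk.

**What disagreed:**
- The wrist camera put the socket about 3 to 4 mm further out in x than the overhead camera did. I used the wrist value, and the cutter went in without jamming.
- Each move row tilted the tool slightly. I levelled it with quick moves toward the base before grasping the cutter.

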